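# Change over the tray that stands open

### The arm

A 6-joint arm with a two-finger parallel gripper is mounted at the origin on the work surface. World frame = base frame: x ahead of the robot, y to its left, z up, the work surface at z = 0. Lengths are in m, angles in degrees, forces in N, time in s.
With the tool pointing down it reaches from about 0.275 to 0.725 m from the base axis. Payload 15.9 kg.
Tool frame: the origin (TCP) lies at the centre of the arm's flange, where the gripper is bolted on; the fingertips stand 173 mm ahead of it and the grasp point (between the pads) lies 155 mm ahead of it; z points along the fingers, y is the line along which they close (so a half turn about z gives the same grasp; the last joint's range is limited). The gripper opens to 85 mm and grips with 20 to 120 N. Pads are 22 mm wide; open, the fingers measure 114 mm over their backs; the gripper's body (76 mm by 85 mm) begins 54 mm behind the grasp point. The pads swing forward as they close: fully open they stand 13 mm farther back than shut.
Start: joints at [-73.625, 12.198, -1.971, 75.831, 0, 90], TCP at [0.141, -0.48, 0.405] pointing down, gripper open.
Joint ranges: [-170.91, 170.91], [-42.67, 98.43], [-65.05, 77.54], [-120.47, 116.71], [-90, 82.35], [-180, 180]. Speed limits (degrees/s): [108.29, 108.29, 136.94, 147.25, 180, 180].

### API

Orientations are given as [roll, pitch, yaw] about the fixed x, y, z axes, in that order (R = Rz(yaw) Ry(pitch) Rx(roll)).
In Python, from workcell import env gives the robot as it stands.
- The arm moves only by the tool apply_moves, never from a script. Its argument "moves" is a list of rows, each a list of 4 numbers: the shift along the tool's x, y, z in m, then the turn about the tool's z in rad. In form: [[tx, ty, tz, twist], ...]. A call has 1 to 5 rows; each row shifts and turns the commanded pose from where the row before left it, along the tool's axes as they then stand; what a row does not reach is not made up. A row lasts 1/12 s, in which the tool goes at most 41.7 mm and 7.16 degrees, less where a joint would pass 70% of its speed; a pose out of reach is approached as far as the arm can. A call is refused whole if a number of a shift passes 0.0417 or a number of a turn 0.125, either way. A call with a gripper value outside its range is refused whole. "grip" is the closure, from 0 (fully open) to 1 (shut), set as the call begins (left out, the last holds). The fingers move at their own pace and stop on an object; "force" is the grip in N (left out, the last holds). Time passes only in rows, so rows that do not move let the fingers close. It gives the time, the measured TCP pose, the force, the opening and the grip force at its end, in the units of the state.
- env.read_state(): the state, without advancing time (a new reading comes with each control period).
- env.read_camera(name): name is "side" or "top" or "wrist"; returns (picture, depth): 400x640x3 uint8, red, green, blue; 400x640 float32, m along the optical axis (not along the pixel's ray), 0 where there is no reading.
- env.camera_info(name): a dict with "vfov" (degrees; the focal length in pixels is half the picture's height over the tangent of half this angle, whatever the lens; pixels are square), "cx", "cy" (the principal point, pixels), "D" ([k1, k2, p1, p2, k3] as OpenCV has them; the pictures are not rectified), "T" (4x4, takes a point from camera to world coordinates). Camera axes: x right, y up, looking along -z (the intrinsics and any distortion apply to the point x, -y, -z); pixel columns grow to the right and rows downward; lengths in m; the calibration is good to about 2 mm. A picture is of the moment at which its call begins: read the wrist's pose just before it. camera_info takes no time and is no camera call; for the wrist camera it gives the pose at the moment of the call.
- env.finish_job(): hands the job in; it is judged then, once.
The state is a dict: "time_s": time; "qpos": joint angles; "dq": joint speeds; "tau": joint torques, N m; "eef_pos": TCP position; "orientation": TCP orientation; "ft_force": force on the tool from outside, world axes, zero at the start; "torque": the same for the moment, N m; "grip_width": finger opening in m; "gripper_force": force on a finger pad.
Only numpy, scipy, OpenCV 4.12 (cv2) and the standard library are available. Lean on these libraries where they do the work, as an engineer would, in place of code of your own. Each camera call takes 0.05 s, during which the arm holds its last target. There are 200 camera calls.

### The job

One of the two slim trays has been left open: first push it gently fully home with the fingertips, then hook a fingertip behind the upright lip of the wide tray and draw it gently all the way out, so that the tin in it can be reached. Keep the tin standing in its tray, leave the other slim tray shut and everything else on the bench where it is. Push and hook only: pinch or lift nothing, and finish clear of everything.

Things in the scene. Friction and masses are not known exactly. Their poses are not given: they have to be found in the camera images.
- wide_unit: the one wide fixed drawer unit on the bench: plywood box 130 wide (y), 180 deep (x), 50 high, with one bare aluminium tray. Origin on the bench under the middle of the front opening; its own -x is the way the tray comes out, the box lies on the +x side. Yaw differs from unit to unit
- wide_lip (a point): middle of the top edge of the INNER (tray-side) face of the wide tray's upright front lip, 42 above the bench; moves with the tray, axes as the unit's. Lip: wall 104 wide, 5 thick, from the tray floor (10 above the bench); its top rim, 4 thick, turns outward, outer edge 14 in front of this point. Behind the lip the floor is free for 58 to the unit's front when shut; tray sides 22 high
- wide_tray (a joint): wide tray: travel of the tray along its rail in m: 0 = shut against the inner stop, 0.12 = fully out against the outer stop; about 2 N of friction (plus slight damping), stays where it is left. Starts shut or up to 12 mm ajar
- slimA_unit: slim (the one whose tray was left open) fixed drawer unit on the bench: plywood box 84 wide (y), 180 deep (x), 50 high, with one bare aluminium tray. Origin on the bench under the middle of the front opening; its own -x is the way the tray comes out, the box lies on the +x side. Yaw differs from unit to unit
- slimA_lip (a point): middle of the top edge of the INNER (tray-side) face of the open slim tray's upright front lip, 42 above the bench; moves with the tray, axes as the unit's. Lip: wall 58 wide, 5 thick, from the tray floor (10 above the bench); its top rim, 4 thick, turns outward, outer edge 14 in front of this point. Behind the lip the floor is free for 58 to the unit's front when shut; tray sides 22 high
- slimA_tray (a joint): slim tray that was left open, starts 50 to 95 mm out: travel of the tray along its rail in m: 0 = shut against the inner stop, 0.12 = fully out against the outer stop; about 2 N of friction (plus slight damping), stays where it is left
- slimB_unit: the other slim (tray shut) fixed drawer unit on the bench: plywood box 84 wide (y), 180 deep (x), 50 high, with one bare aluminium tray. Origin on the bench under the middle of the front opening; its own -x is the way the tray comes out, the box lies on the +x side. Yaw differs from unit to unit
- slimB_lip (a point): middle of the top edge of the INNER (tray-side) face of the shut slim tray's upright front lip, 42 above the bench; moves with the tray, axes as the unit's. Lip: wall 58 wide, 5 thick, from the tray floor (10 above the bench); its top rim, 4 thick, turns outward, outer edge 14 in front of this point. Behind the lip the floor is free for 58 to the unit's front when shut; tray sides 22 high
- slimB_tray (a joint): the other slim tray, starts shut and must stay so: travel of the tray along its rail in m: 0 = shut against the inner stop, 0.12 = fully out against the outer stop; about 2 N of friction (plus slight damping), stays where it is left
- tin_mid (a point): centre of a loose closed steel tin, 40 diameter x 28 high, standing on the wide tray's floor under the unit's top, its near edge at least 80 behind the lip; z axis is the tin's own axis, up
- cork1: loose tapered cork standing between the units, 22 diameter x 34 high; origin at its foot. To be left alone
- cork2: as cork1, standing in the other gap between the units. To be left alone
- hammer1: loose hammer lying on the left of the bench; origin under its handle. To be left alone
- hammer2: loose hammer lying on the right of the bench; origin under its handle. To be left alone
- driver: loose screwdriver, 160 long, lying on the right of the bench; origin under it. To be left alone
- tub: loose empty white plastic tub, 110 diameter x 120 high, upright on the left; origin at its foot. To be left alone
- anvil: loose bench anvil, 4 kg, about 100 high, on the right; origin at its foot. To be left alone

How it is judged:
By the outcome, as a careful person would: the job done as asked, in the order asked, and still so for the second after the job is handed in, with the robot touching nothing.
It also fails if it takes over 48 s, if anything falls off the work surface, if the arm or the gripper's body presses on something with over 40 N, if the wrist force passes 120 N, or if a joint passes its speed limit or range.

## Working session

There is one attempt and no reset: what is moved stays moved. The work goes in short steps, Python scripts to look and compute and a tool call to move; the robot and the scene stay as the last step left them, time stands still between calls to the robot, and variables do not carry over. Pictures are saved under pics/ and viewed, at most 10 in all, crops included, and the job is handed in when it is done.

Besides the shell and the picture viewer there is one more tool, called after ">>>" in YAML: its name, and indented under it one key for each argument. apply_moves: Moves the arm, as the interface text tells. Its arguments: {"type":"object","properties":{"moves":{"type":"array","items":{"type":"array","items":{"type":"number"}}},"grip":{"type":"number"},"force":{"type":"number"}},"required":["moves"]}

```bash
mkdir -p pics; ls
cat > h.py <<'E'
import numpy as np, cv2
from workcell import env
def cam(n):
    i=env.camera_info(n); im,d=env.read_camera(n); return im,d,i
def cloud(d,i):
    h,w=d.shape; f=h/2/np.tan(np.radians(i['vfov'])/2)
    K=np.array([[f,0,i['cx']],[0,f,i['cy']],[0,0,1.]])
    u,v=np.meshgrid(np.arange(w),np.arange(h))
    p=cv2.undistortPoints(np.stack([u,v],-1).reshape(-1,1,2).astype(np.float64),K,np.array(i['D'],float)).reshape(h,w,2)
    P=np.stack([p[...,0]*d,-p[...,1]*d,-d],-1); T=np.array(i['T'])
    P=P@T[:3,:3].T+T[:3,3]; P[d<=0]=np.nan; return P
E
python3 - <<'E'
from h import *
for n in ['top','side']:
    im,d,i=cam(n); P=cloud(d,i); np.save(n+'.npy',P); cv2.imwrite(f'pics/{n}0.png',im[...,::-1]); print(n,np.array(i['T'])[:3,3].round(3),i['vfov'],i['D'])
print(env.read_state())
E
```

```text
pics
top [ 0.39  -0.021  0.975] 57.419545626414354 [-0.03688812  0.          0.          0.          0.        ]
side [0.346 0.815 0.676] 52.655005208669564 [-0.08589195  0.          0.          0.          0.        ]
{'time_s': 0.1, 'qpos': array([-7.36230296e+01,  1.22205921e+01, -2.00373827e+00,  7.58293875e+01,
       -8.27202230e-05,  8.99989566e+01]), 'dq': array([-0.01014749, -0.0283773 ,  0.11978763,  0.06610121, -0.0473116 ,
        0.04136206]), 'tau': array([-1.11438887e-03, -6.87247753e+01,  4.87808526e+01,  1.21140049e-02,
       -8.47072420e-05, -2.09607094e-06]), 'eef_pos': array([ 0.14094304, -0.47959571,  0.40428397]), 'orientation': array([-1.79946282e+02,  8.17419215e-05,  1.63780139e+01]), 'ft_force': array([ 0.51986745, -0.50456215,  0.35757061]), 'torque': array([-0.01098058, -0.02317584,  0.01851557]), 'gripper_force': 0.0, 'grip_width': 0.08562376211784034}
```

View pics/top0.png

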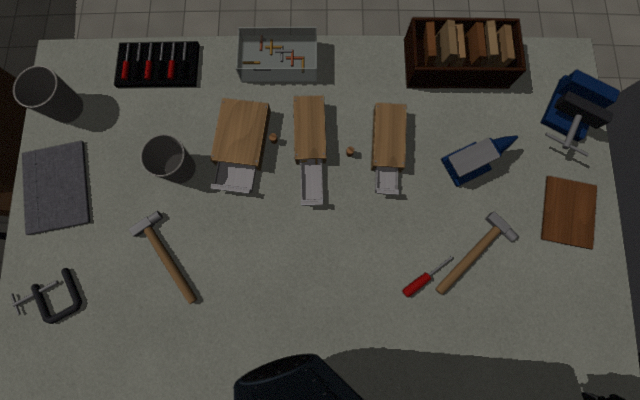

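View pics/side0.png

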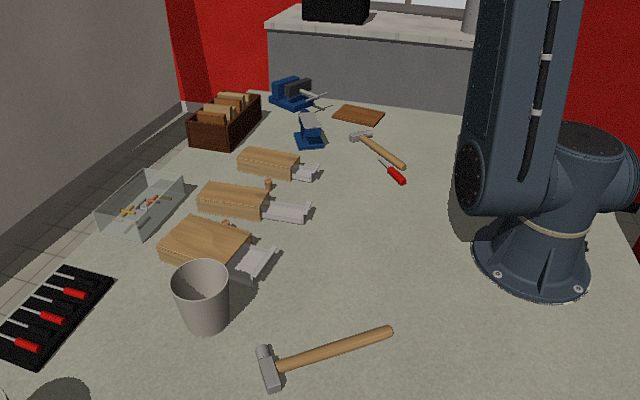

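The top view shows the wide unit at about (240,132), its lip near (233,190). The open slim unit (A) is at (310,128), lip near (312,202), and the shut slim (B) is at (389,136). The tub stands just left of the wide unit, and the corks are at (272,138) and (350,151).

```bash
cat > m.py <<'E'
from h import *
def meas(P,ctr,size,name):
    # box top plane
    m=(abs(P[...,2]-.05)<.004)&(np.hypot(P[...,0]-ctr[0],P[...,1]-ctr[1])<.13)
    n,l,s,c=cv2.connectedComponentsWithStats(m.astype(np.uint8),connectivity=4)
    k=1+np.argmax(s[1:,4]); q=P[l==k][:,:2].astype(np.float32)
    r=cv2.minAreaRect(q); b=cv2.boxPoints(r)
    e=b[1]-b[0] if np.linalg.norm(b[1]-b[0])>np.linalg.norm(b[2]-b[1]) else b[2]-b[1]
    yaw=np.arctan2(e[1],e[0]); yaw=(yaw+np.pi/2)%np.pi-np.pi/2
    R=np.array([[np.cos(yaw),-np.sin(yaw)],[np.sin(yaw),np.cos(yaw)]])
    L=(q-q.mean(0))@R; lo=np.percentile(L,.5,0);hi=np.percentile(L,99.5,0)
    org=q.mean(0)+R@np.array([lo[0],(lo[1]+hi[1])/2])
    print(name,'origin',org.round(4),'yaw',np.degrees(yaw).round(2),'size',(hi-lo).round(4),'z',P[l==k][:,2].mean().round(4),len(q))
    # tray points in unit frame
    Q=P.reshape(-1,3); Q=Q[~np.isnan(Q[:,0])]; U=(Q[:,:2]-org)@R
    s=(U[:,0]>-.25)&(U[:,0]<-.03)&(abs(U[:,1])<size/2-.01)&(abs(Q[:,2]-.042)<.005)
    if s.sum(): 
        u=U[s]; print('  rim x',np.percentile(u[:,0],[2,50,98]).round(4),'y',np.percentile(u[:,1],[2,98]).round(4),'z',Q[s,2].mean().round(4),s.sum())
E
python3 - <<'E'
from m import *
P=np.load('top.npy')
for n,(u,v),w in [('wide',(240,132),.13),('A',(310,128),.084),('B',(389,136),.084)]:
    print(P[v,u]); meas(P,P[v,u],w,n)
for n,(u,v) in [('c1',(272,138)),('c2',(350,151)),('bench',(330,250))]: print(n,P[v,u].round(3))
q=P[130:195,140:195].reshape(-1,3); q=q[q[:,2]>.1]; print('tub',q.min(0),q.max(0))
E
```

```text
[0.75797229 0.19306567 0.05002064]
wide origin [0.6739 0.2068] yaw -7.29 size [0.1771 0.1296] z 0.0494 2946
  rim x [-0.0755 -0.0686 -0.0619] y [-0.0501  0.0508] z 0.0413 209
[0.76916593 0.00507648 0.04916106]
A origin [0.6849 0.0041] yaw 2.07 size [0.1797 0.0833] z 0.0494 1918
  rim x [-0.1225 -0.1163 -0.1095] y [-0.027   0.0277] z 0.0412 112
[ 0.745907   -0.20596465  0.05085475]
B origin [ 0.6633 -0.203 ] yaw -3.91 size [0.1768 0.0829] z 0.0494 1923
  rim x [-0.0724 -0.0654 -0.0586] y [-0.0275  0.0272] z 0.041 120
c1 [0.748 0.109 0.031]
c2 [ 0.709 -0.103  0.035]
bench [ 0.447 -0.049 -0.002]
tub [0.61931988 0.31297332 0.10013834] [0.72729647 0.42404309 0.12303584]
```

>>> apply_moves:
  moves:
    - [0,-0.04,0,0.125]
    - [0,-0.04,0,0.125]
    - [0.028,-0.028,0,0]
    - [0.028,-0.028,0,0]
    - [0.028,-0.028,0,0]
  grip: 1

```text
time_s: 0.52
eef_pos: [0.2043, -0.3134, 0.4046]
orientation: [180.0, -0.0, 1.9]
ft_force: [0.9, -1.1, 0.1]
grip_width: 0.0255
gripper_force: 0.0
```

>>> apply_moves:
  moves:
    - [0.028,-0.028,0,0]
    - [0.028,-0.028,0,0]
    - [0.028,-0.028,0,0]
    - [0.028,-0.028,0,0]
    - [0.028,-0.028,0,0]

```text
time_s: 0.93
eef_pos: [0.3399, -0.1681, 0.4047]
orientation: [180.0, -0.0, 2.0]
ft_force: [-0.2, -1.8, 0.9]
grip_width: 0.0001
gripper_force: 0.0
```

>>> apply_moves:
  moves:
    - [0.0186,-0.016,0.02,0]
    - [0.0186,-0.016,0.02,0]
    - [0.0186,-0.016,0.02,0]
    - [0.0186,-0.016,0.02,0]
    - [0.0186,-0.016,0.02,0]

```text
time_s: 1.35
eef_pos: [0.4297, -0.0855, 0.3036]
orientation: [-180.0, 0.0, 2.1]
ft_force: [0.6, -0.8, 0.4]
grip_width: -0.0002
gripper_force: 0.0
```

>>> apply_moves:
  moves:
    - [0.0186,-0.016,0.018,0]
    - [0.0186,-0.016,0.018,0]
    - [0.0186,-0.016,0.018,0]
    - [0.0186,-0.016,0.018,0]
    - [0.0186,-0.016,0.018,0]

```text
time_s: 1.77
eef_pos: [0.5198, -0.0024, 0.2135]
orientation: [-180.0, 0.0, 2.1]
ft_force: [0.5, -0.1, -0.0]
grip_width: 0.0002
gripper_force: 0.0
```

Run:
```python
from h import *
i=env.camera_info('wrist'); print(np.array(i['T']).round(3))
im,d,i=cam('top'); P=cloud(d,i); cv2.imwrite('pics/top1.png',cv2.resize(im[80:260,200:420,::-1],None,fx=3,fy=3))
im,d,i=cam('side'); P=cloud(d,i)
cv2.imwrite('pics/side1.png',cv2.resize(im[120:300,140:380,::-1],None,fx=3,fy=3)); s=env.read_state(); print(s['eef_pos'],s['ft_force'])
```

```text
[[ 0.035  0.947  0.318  0.602]
 [-0.999  0.033  0.011 -0.001]
 [-0.    -0.318  0.948  0.182]
 [ 0.     0.     0.     1.   ]]
[ 0.52000156 -0.00145099  0.21173193] [-0.12381248  0.01284701 -0.59159168]
```

View pics/side1.png

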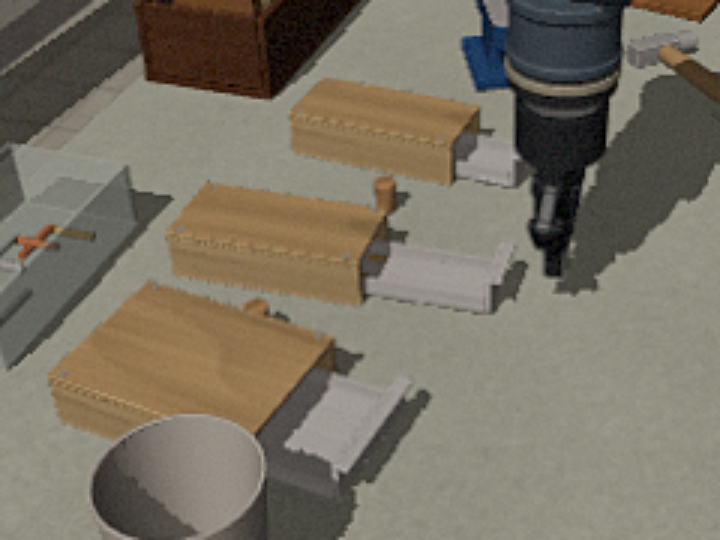

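The closed fingertips are at (553,265) in the crop, about 30 mm in front of A's lip at (500,265) and in line with it. Next I lower them and start pushing.

>>> apply_moves:
  moves:
    - [0.005,0,0.009,0]
    - [0.005,0,0.007,0]
    - [0.005,0,0,0]
    - [0.005,0,0,0]
    - [0.005,0,0,0]

```text
time_s: 2.28
eef_pos: [0.5448, -0.003, 0.1992]
orientation: [180.0, -0.0, 2.0]
ft_force: [-0.1, 0.1, 0.7]
grip_width: 0.0001
gripper_force: 0.0
```

>>> apply_moves:
  moves:
    - [0.003,0,0,0]
    - [0.003,0,0,0]
    - [0.003,0,0,0]
    - [0.003,0,0,0]
    - [0.003,0,0,0]

```text
time_s: 2.7
eef_pos: [0.5593, -0.002, 0.1988]
orientation: [180.0, 0.0, 2.0]
ft_force: [-2.2, -0.1, 1.9]
grip_width: 0.0001
gripper_force: 1.1
```

>>> apply_moves:
  moves:
    - [0.003,0,0,0]
    - [0.003,0,0,0]
    - [0.003,0,0,0]
    - [0.003,0,0,0]
    - [0.003,0,0,0]

```text
time_s: 3.12
eef_pos: [0.5745, -0.0014, 0.1987]
orientation: [180.0, 0.0, 2.1]
ft_force: [-3.1, -0.6, 0.8]
grip_width: 0.0003
gripper_force: 1.1
```

>>> apply_moves:
  moves:
    - [0.003,0,0,0]
    - [0.003,0,0,0]
    - [0.003,0,0,0]
    - [0.003,0,0,0]
    - [0.003,0,0,0]

```text
time_s: 3.53
eef_pos: [0.5895, -0.0009, 0.1987]
orientation: [180.0, 0.0, 2.0]
ft_force: [-2.0, -1.9, 2.1]
grip_width: 0.0004
gripper_force: 1.1
```

>>> apply_moves:
  moves:
    - [0.002,0,0,0]
    - [0.002,0,0,0]
    - [0.002,0,0,0]
    - [0.001,0,0,0]
    - [0.001,0,0,0]

```text
time_s: 3.95
eef_pos: [0.5973, -0.0006, 0.1987]
orientation: [-180.0, 0.0, 2.0]
ft_force: [-1.3, -0.0, 0.1]
grip_width: 0.0002
gripper_force: 1.0
```

>>> apply_moves:
  moves:
    - [0.001,0,0,0]
    - [0.001,0,0,0]
    - [0.001,0,0,0]
    - [0.001,0,0,0]

```text
time_s: 4.28
eef_pos: [0.6013, -0.0005, 0.1987]
orientation: [-180.0, 0.0, 2.1]
ft_force: [-2.6, -0.6, 1.2]
grip_width: -0.0001
gripper_force: 1.0
```

>>> apply_moves:
  moves:
    - [0.001,0,0,0]
    - [0.001,0,0,0]
    - [0.001,0,0,0]

```text
time_s: 4.53
eef_pos: [0.6036, -0.0004, 0.1985]
orientation: [-180.0, 0.1, 2.1]
ft_force: [-13.6, -1.0, 9.3]
grip_width: 0.0001
gripper_force: 7.2
```

>>> apply_moves:
  moves:
    - [0.0005,0,0,0]
    - [0,0,0,0]

```text
time_s: 4.7
eef_pos: [0.6037, -0.0004, 0.1985]
orientation: [180.0, 0.2, 2.0]
ft_force: [-13.3, -1.4, 9.8]
grip_width: -0.0001
gripper_force: 6.6
```

>>> apply_moves:
  moves:
    - [-0.01,0,0,0]
    - [-0.015,0,0,0]
    - [-0.015,0,-0.02,0]
    - [0,0,-0.04,0.0815]
    - [0,0,-0.04,0.0815]

```text
time_s: 5.12
eef_pos: [0.5616, -0.0379, 0.2991]
orientation: [-178.4, 0.2, -4.2]
ft_force: [2.0, 0.2, 0.8]
grip_width: 0.0001
gripper_force: 0.0
```

>>> apply_moves:
  moves:
    - [0,0,0,0]
    - [0,0,0,0]

```text
time_s: 5.28
eef_pos: [0.5636, -0.0403, 0.3013]
orientation: [-178.4, -0.2, -4.4]
ft_force: [1.1, 0.5, -0.5]
grip_width: 0.0003
gripper_force: 0.0
```

Run:
```python
from m import *
s=env.read_state(); print(s['qpos'],s['eef_pos'],s['orientation'])
im,d,i=cam('top'); P=cloud(d,i); cv2.imwrite('pics/top2.png',cv2.resize(im[80:260,160:440,::-1],None,fx=2.8,fy=2.8))
for n,(u,v),w in [('wide',(240,132),.13),('A',(310,128),.084),('B',(389,136),.084)]: meas(P,P[v,u],w,n)
```

```text
[ -4.48724324  21.87853109  -3.92199346  63.96077255   1.56671528
 179.94420272] [ 0.56357364 -0.04032812  0.30128376] [-178.43351784   -0.24022835   -4.43146633]
wide origin [0.6736 0.207 ] yaw -7.45 size [0.1774 0.1299] z 0.0494 2968
  rim x [-0.0749 -0.0682 -0.0614] y [-0.0506  0.0501] z 0.0412 210Traceback (most recent call last):
  File "<stdin>", line 4, in <module>
  File "m.py", line 6, in meas
    k=1+np.argmax(s[1:,4]); q=P[l==k][:,:2].astype(np.float32)
        ~~~~~~~~~^^^^^^^^^
    return _wrapfunc(a, 'argmax', axis=axis, out=out, **kwds)
    return bound(*args, **kwds)
ValueError: attempt to get argmax of an empty sequence
```

View pics/top2.png

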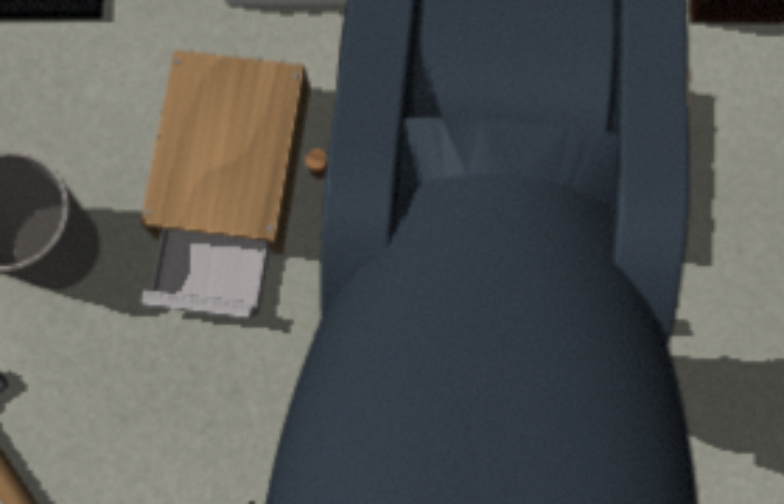

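Joint 6 hit its limit at 180°, so I need the half-turned tool yaw of about 172.6°. The wide unit is at crop (225,145) with its lip at (200,302), unmoved, and the second measurement agrees with the first.

>>> apply_moves:
  moves:
    - [0,0,0,-0.124]
    - [0,0,0,-0.124]
    - [0,0,0,-0.124]
    - [0,0,0,-0.124]
    - [0,0,0,-0.124]

```text
time_s: 5.75
eef_pos: [0.5624, -0.0387, 0.2972]
orientation: [-178.6, -0.8, 31.6]
ft_force: [0.3, -0.0, -1.8]
grip_width: -0.0001
gripper_force: 0.0
```

>>> apply_moves:
  moves:
    - [0,0,0,-0.124]
    - [0,0,0,-0.124]
    - [0,0,0,-0.124]
    - [0,0,0,-0.124]
    - [0,0,0,-0.124]

```text
time_s: 6.17
eef_pos: [0.5624, -0.0387, 0.2972]
orientation: [-179.3, -1.4, 67.1]
ft_force: [-0.2, -0.4, 0.7]
grip_width: 0.0005
gripper_force: 0.0
```

>>> apply_moves:
  moves:
    - [0,0,0,-0.124]
    - [0,0,0,-0.124]
    - [0,0,0,-0.124]
    - [0,0,0,-0.124]
    - [0,0,0,-0.124]

```text
time_s: 6.58
eef_pos: [0.5624, -0.0387, 0.2972]
orientation: [179.7, -1.5, 102.7]
ft_force: [-0.9, 0.1, -0.6]
grip_width: -0.0001
gripper_force: 0.0
```

>>> apply_moves:
  moves:
    - [0,0,0,-0.124]
    - [0,0,0,-0.124]
    - [0,0,0,-0.124]
    - [0,0,0,-0.124]
    - [0,0,0,-0.124]

```text
time_s: 7.0
eef_pos: [0.5624, -0.0387, 0.2972]
orientation: [178.9, -1.1, 138.2]
ft_force: [-0.2, 0.3, -0.8]
grip_width: 0.0003
gripper_force: 0.0
```

>>> apply_moves:
  moves:
    - [0,0,0,-0.12]
    - [0,0,0,-0.12]
    - [0,0,0,-0.12]
    - [0,0,0,-0.12]
    - [0,0,0,-0.12]

```text
time_s: 7.42
eef_pos: [0.5624, -0.0387, 0.2972]
orientation: [178.5, -0.3, 172.5]
ft_force: [-0.6, 0.2, 0.4]
grip_width: 0.0001
gripper_force: 0.0
```

```bash
cat > g.py <<'E'
import sys
from h import *
from scipy.spatial.transform import Rotation as Ro
# goal of the fingertip: unit x, unit y, z -> shift in tool axes
def go(ux,uy,z):
    s=env.read_state(); R=Ro.from_euler('xyz',s['orientation'],degrees=True).as_matrix()
    y=np.radians(-7.37); o=np.array([.6738,.2069])
    g=np.array([*(o+np.array([[np.cos(y),-np.sin(y)],[np.sin(y),np.cos(y)]])@[ux,uy]),z])
    tip=s['eef_pos']+R[:,2]*.173
    print('q',s['qpos'].round(1),'rpy',s['orientation'].round(2),'F',s['ft_force'].round(1)); print('tip',tip.round(4),'goal',g.round(4),'tool shift',(R.T@(g-tip)).round(4))
go(*map(float,sys.argv[1:4]))
E
python3 g.py -.034 0 .12
```

```text
q [-4.3 22.1 -4.2 63.9  1.6  3.1] rpy [178.45  -0.27 172.54] F [-0.6  0.2  0.4]
tip [ 0.5622 -0.0339  0.1243] goal [0.6401 0.2113 0.12  ] tool shift [-0.0454  0.253   0.0109]
```

>>> apply_moves:
  moves:
    - [-0.005,0.028,0,0]
    - [-0.005,0.028,0,0]
    - [-0.005,0.028,0,0]
    - [-0.005,0.028,0,0]
    - [-0.005,0.028,0,0]

```text
time_s: 7.83
eef_pos: [0.6065, 0.0979, 0.3009]
orientation: [178.5, -0.3, 172.2]
ft_force: [-0.4, -0.4, -0.2]
grip_width: -0.0001
gripper_force: 0.0
```

>>> apply_moves:
  moves:
    - [-0.005,0.0283,0,0]
    - [-0.005,0.0283,0,0]
    - [-0.005,0.0283,0,0]
    - [-0.005,0.028,0,0]
    - [0,0,0,0]

```text
time_s: 8.25
eef_pos: [0.642, 0.21, 0.3033]
orientation: [178.4, -0.3, 172.4]
ft_force: [1.4, 0.4, 0.5]
grip_width: -0.0002
gripper_force: 0.0
```

```bash
python3 g.py -.034 0 .024
python3 - <<'E'
from h import *
im,d,i=cam('side'); cv2.imwrite('pics/side3.png',cv2.resize(im[120:300,140:380,::-1],None,fx=3,fy=3))
im,d,i=cam('wrist'); cv2.imwrite('pics/w3.png',im[...,::-1])
E
```

```text
q [17.8 35.  17.3 71.8  1.5 25.4] rpy [178.43  -0.26 172.4 ] F [1.4 0.4 0.5]
tip [0.6419 0.2148 0.1304] goal [0.6401 0.2113 0.024 ] tool shift [ 0.0008 -0.0067  0.1062]
```

View pics/w3.png

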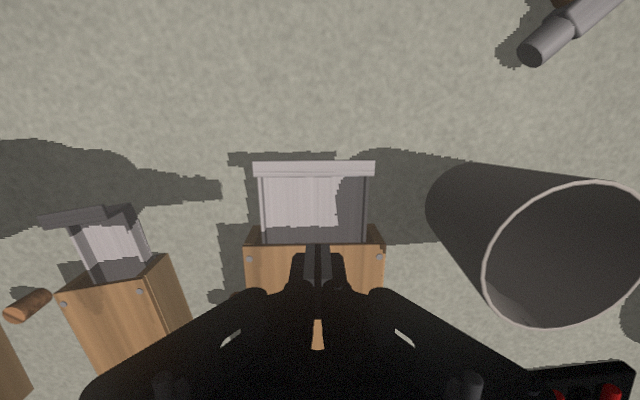

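View pics/side3.png

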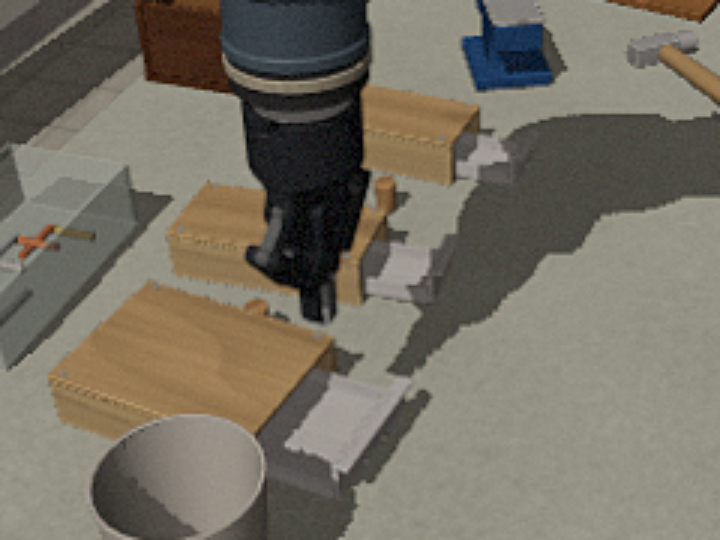

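A is now shut, its lip close to the box at (430,270) in the side crop. The wrist view shows the fingertips over the wide tray's opening, with the lip at (315,167). Now I lower them behind the lip.

>>> apply_moves:
  moves:
    - [0,-0.0035,0.025,0]
    - [0,-0.0035,0.025,0]
    - [0,0,0.025,0]
    - [0,0,0.016,0]
    - [0,0,0,0]

```text
time_s: 8.77
eef_pos: [0.6392, 0.1993, 0.2098]
orientation: [178.6, -0.5, 172.1]
ft_force: [0.0, -0.3, -0.9]
grip_width: -0.0002
gripper_force: 0.0
```

>>> apply_moves:
  moves:
    - [0,0,0.005,0]
    - [0,0,0.005,0]
    - [0,0,0.004,0]
    - [0,0,0,0]

```text
time_s: 9.1
eef_pos: [0.6409, 0.2008, 0.2001]
orientation: [178.4, -0.2, 172.1]
ft_force: [0.2, 0.4, -0.4]
grip_width: 0.0001
gripper_force: 0.0
```

```bash
python3 g.py -.048 0 .024
```

```text
q [17.1 37.8  6.8 58.5  1.5 25. ] rpy [ 1.7845e+02 -1.5000e-01  1.7214e+02] F [ 0.2  0.4 -0.4]
tip [0.6411 0.2055 0.0272] goal [0.6262 0.2131 0.024 ] tool shift [0.0158 0.0053 0.0034]
```

>>> apply_moves:
  moves:
    - [0.003,0.0027,0.0015,0]
    - [0.003,0.0026,0.0015,0]
    - [0.003,0,0,0]
    - [0.003,0,0,0]
    - [0.003,0,0,0]

```text
time_s: 9.52
eef_pos: [0.6264, 0.2085, 0.1976]
orientation: [178.4, -0.1, 172.2]
ft_force: [-0.2, -0.4, 0.4]
grip_width: -0.0003
gripper_force: 0.0
```

>>> apply_moves:
  moves:
    - [0.002,0,0,0]
    - [0.002,0,0,0]
    - [0.002,0,0,0]
    - [0.002,0,0,0]
    - [0.002,0,0,0]

```text
time_s: 9.93
eef_pos: [0.6169, 0.2097, 0.1976]
orientation: [178.4, -0.1, 172.1]
ft_force: [2.0, -0.1, -0.3]
grip_width: -0.0002
gripper_force: 1.1
```

>>> apply_moves:
  moves:
    - [0.003,0,0,0]
    - [0.003,0,0,0]
    - [0.003,0,0,0]
    - [0.003,0,0,0]
    - [0.003,0,0,0]

```text
time_s: 10.35
eef_pos: [0.6017, 0.2117, 0.1975]
orientation: [178.5, -0.2, 172.1]
ft_force: [1.5, -1.6, 1.6]
grip_width: 0.0001
gripper_force: 1.1
```

```bash
python3 g.py -.165 0 .024
```

```text
q [19.1 34.2 -0.1 55.2  1.4 26.9] rpy [ 1.7846e+02 -1.6000e-01  1.7214e+02] F [ 1.5 -1.6  1.6]
tip [0.6018 0.2164 0.0246] goal [0.5102 0.2281 0.024 ] tool shift [ 0.0924 -0.001   0.0008]
```

>>> apply_moves:
  moves:
    - [0.003,0,0,0]
    - [0.003,0,0,0]
    - [0.003,0,0,0]
    - [0.003,0,0,0]
    - [0.003,0,0,0]

```text
time_s: 10.77
eef_pos: [0.5868, 0.2138, 0.1975]
orientation: [178.5, -0.2, 172.1]
ft_force: [1.9, -1.2, 0.8]
grip_width: -0.0
gripper_force: 1.1
```

>>> apply_moves:
  moves:
    - [0.003,0,0,0]
    - [0.003,0,0,0]
    - [0.003,0,0,0]
    - [0.003,0,0,0]
    - [0.003,0,0,0]

```text
time_s: 11.18
eef_pos: [0.572, 0.2159, 0.1975]
orientation: [178.5, -0.2, 172.1]
ft_force: [1.9, -1.4, -0.9]
grip_width: -0.0003
gripper_force: 1.1
```

>>> apply_moves:
  moves:
    - [0.003,0,0,0]
    - [0.003,0,0,0]
    - [0.003,0,0,0]
    - [0.003,0,0,0]
    - [0.003,0,0,0]

```text
time_s: 11.6
eef_pos: [0.5571, 0.2179, 0.1976]
orientation: [178.5, -0.2, 172.1]
ft_force: [2.7, -1.7, -1.7]
grip_width: 0.0003
gripper_force: 1.1
```

>>> apply_moves:
  moves:
    - [0.003,0,0,0]
    - [0.003,0,0,0]
    - [0.003,0,0,0]
    - [0.003,0,0,0]
    - [0.003,0,0,0]

```text
time_s: 12.02
eef_pos: [0.5423, 0.22, 0.1976]
orientation: [178.5, -0.2, 172.1]
ft_force: [2.7, -0.6, -0.9]
grip_width: 0.0
gripper_force: 1.1
```

>>> apply_moves:
  moves:
    - [0.003,0,0,0]
    - [0.003,0,0,0]
    - [0.003,0,0,0]
    - [0.003,0,0,0]
    - [0.003,0,0,0]

```text
time_s: 12.43
eef_pos: [0.5274, 0.222, 0.1977]
orientation: [178.5, -0.2, 172.1]
ft_force: [3.2, -2.1, -0.8]
grip_width: 0.0002
gripper_force: 1.1
```

>>> apply_moves:
  moves:
    - [0.002,0,0,0]
    - [0.002,0,0,0]
    - [0.002,0,0,0]
    - [0.002,0,0,0]
    - [0.001,0,0,0]

```text
time_s: 12.85
eef_pos: [0.5186, 0.2233, 0.1978]
orientation: [178.4, -0.2, 172.1]
ft_force: [1.3, -2.1, -1.1]
grip_width: -0.0003
gripper_force: 1.0
```

>>> apply_moves:
  moves:
    - [0.001,0,0,0]
    - [0.001,0,0,0]
    - [0.001,0,0,0]
    - [0.001,0,0,0]

```text
time_s: 13.18
eef_pos: [0.5148, 0.2238, 0.1977]
orientation: [178.5, -0.2, 172.1]
ft_force: [2.3, -2.2, -0.5]
grip_width: 0.0002
gripper_force: 1.0
```

```bash
python3 g.py -.167 0 .024
```

```text
q [ 23.1  26.1 -13.7  49.6   1.4  31. ] rpy [ 1.7845e+02 -1.6000e-01  1.7214e+02] F [ 2.3 -2.2 -0.5]
tip [0.515  0.2285 0.0248] goal [0.5082 0.2283 0.024 ] tool shift [ 0.0067 -0.0011  0.0008]
```

>>> apply_moves:
  moves:
    - [0.001,0,0,0]
    - [0.001,0,0,0]
    - [0.001,0,0,0]
    - [0.001,0,0,0]

```text
time_s: 13.52
eef_pos: [0.5108, 0.2243, 0.1977]
orientation: [178.4, -0.2, 172.1]
ft_force: [0.9, -2.3, -0.4]
grip_width: -0.0004
gripper_force: 1.0
```

>>> apply_moves:
  moves:
    - [0.001,0,0,0]
    - [0.001,0,0,0]

```text
time_s: 13.68
eef_pos: [0.5088, 0.2246, 0.1977]
orientation: [178.4, -0.2, 172.1]
ft_force: [2.5, -1.9, 0.0]
grip_width: 0.0001
gripper_force: 1.0
```

>>> apply_moves:
  moves:
    - [0.001,0,0,0]
    - [0.001,0,0,0]

```text
time_s: 13.85
eef_pos: [0.5078, 0.2248, 0.1979]
orientation: [178.5, 0.0, 172.1]
ft_force: [17.8, -4.2, -11.9]
grip_width: 0.0001
gripper_force: 9.1
```

>>> apply_moves:
  moves:
    - [0.001,0,0,0]
    - [0.001,0,0,0]

```text
time_s: 14.02
eef_pos: [0.5072, 0.2249, 0.198]
orientation: [178.5, 0.2, 172.1]
ft_force: [30.5, -6.5, -22.2]
grip_width: 0.0001
gripper_force: 15.8
```

The outer stop is reached, shown by the force rise. Next: ease off the lip, then lift straight out and clear.

>>> apply_moves:
  moves:
    - [-0.003,0,0,0]
    - [-0.004,0,0,0]
    - [-0.004,0,0,0]
    - [0,0,-0.01,0]
    - [0,0,-0.03,0]

```text
time_s: 14.43
eef_pos: [0.5145, 0.222, 0.2352]
orientation: [178.6, -0.5, 172.1]
ft_force: [-0.3, 0.1, -0.2]
grip_width: 0.0004
gripper_force: 0.0
```

>>> apply_moves:
  moves:
    - [0,0,-0.04,0]
    - [0,0,-0.04,0]
    - [0,0,-0.04,0]
    - [0.03,0,-0.025,0]
    - [0.03,0,-0.02,0]

```text
time_s: 14.85
eef_pos: [0.456, 0.2261, 0.4059]
orientation: [178.3, -0.0, 172.1]
ft_force: [0.1, 1.8, 0.3]
grip_width: -0.0001
gripper_force: 0.0
```

>>> apply_moves:
  moves:
    - [0.035,-0.02,0,0]
    - [0.035,-0.02,0,0]
    - [0.025,-0.03,0,0]
    - [0,-0.04,0,0]
    - [0,-0.04,0,0]

```text
time_s: 15.27
eef_pos: [0.3395, 0.0901, 0.3998]
orientation: [178.4, -0.1, 172.4]
ft_force: [1.9, -1.1, 0.3]
grip_width: -0.0001
gripper_force: 0.0
```

Run:
```python
from m import *
im,d,i=cam('top'); P=cloud(d,i); cv2.imwrite('pics/top4.png',im[...,::-1])
im,d,_=cam('side'); cv2.imwrite('pics/side4.png',cv2.resize(im[120:300,140:380,::-1],None,fx=3,fy=3))
for n,(u,v),w in [('wide',(240,132),.13),('A',(310,128),.084),('B',(389,136),.084)]:
    try: meas(P,P[v,u],w,n)
    except Exception as e: print(n,'hidden')
s=env.read_state(); print(s['ft_force'],s['eef_pos'])
```

```text
wide origin [0.674  0.2069] yaw -7.28 size [0.1773 0.1299] z 0.0494 2947
  rim x [-0.1925 -0.183  -0.0417] y [-0.0495  0.0505] z 0.0405 310
A origin [0.685 0.004] yaw 2.15 size [0.1795 0.0832] z 0.0493 1918
  rim x [-0.0719 -0.0657 -0.0586] y [-0.0285  0.0266] z 0.0411 115
B origin [ 0.6632 -0.2032] yaw -3.82 size [0.1768 0.0832] z 0.0493 1909
  rim x [-0.0723 -0.0657 -0.0584] y [-0.0275  0.0276] z 0.0413 121
[ 0.92708024  0.34253937 -0.64331964] [0.34012051 0.08688892 0.39988882]
```

View pics/side4.png

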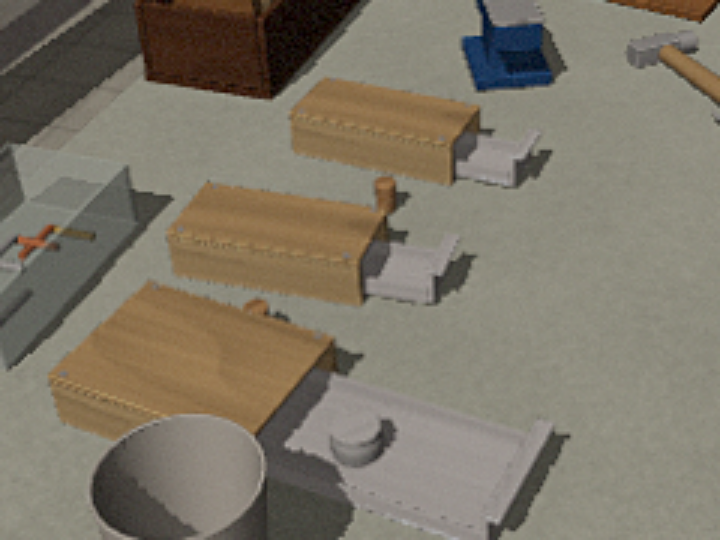

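View pics/top4.png

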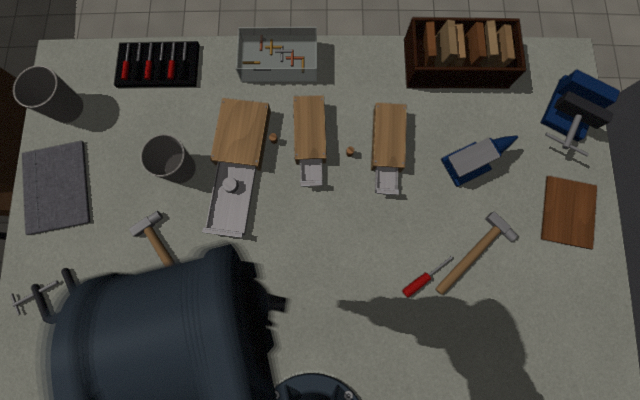

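The wide tray is fully out, with its rim at −192 mm against 192 expected. The tin stands in it at (357,440) in the crop. Slim A's rim matches B's shut value at −72 mm, everything else is where it was, and the arm is clear.

```bash
python3 -c "
from h import *
print(env.read_state()['dq'].round(2)); print(env.finish_job())"
```

```text
[ 5.35  2.83  2.9  -1.06  1.37  6.54]
the job is handed in; nothing more can be done
None
```

The job is handed in: the open slim tray is pushed home, then the wide tray is drawn fully out with the tin standing in it, the other slim tray is still shut, nothing else was seen to move, and the arm is clear.

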